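# Lock a checked model racer away in the holding cabinet

### The job

The low racer with the rear wing has passed inspection: open the plywood cabinet's door wide by its handle, put the racer inside on its wheels, lengthwise and parked straight, and slide it all the way back until it touches or nearly touches the back wall. Let go of it, then shut the door completely. The racer's body shell is thin, so hold it lightly (never more than 50 N of grip); leave the van, the glue stick and the caliper where they are.

Things in the scene. Friction and masses are not known exactly. Their poses are not given: they have to be found in the camera images.
- cabinet: Plywood cabinet, clear plastic roof, 160 mm deep (its x), 220 wide (y), 210 high, fixed on the table; place and yaw vary. Origin: centre of its underside; x points from its open front to its back. Walls and floor 12 mm thick: inner back face at x = +68 mm, inner sides at y = +-98 mm.
- cabinet_in (a point): Centre of the cabinet's front opening at the level of the inside floor: cabinet frame x = -80, y = 0, z = 12 mm. The opening is 196 mm wide and clear up to z = 199 mm. From here to the back wall is 148 mm.
- door (a joint): The cabinet's door: 0 rad = shut, grows as it swings out towards the cabinet's front and the robot, up to 1.9 rad; 1.57 is square to the front. Vertical hinge on the cabinet's +y side. No latch and no spring, it moves very lightly (0.03 N m) and stays where it is left. May start slightly ajar.
- door_handle (a point): Middle of the door handle, an upright round steel bar 11 mm thick, reaching 55 mm above and below this point, its top end about 10 mm below the door's top. The bar's axis stands 35 mm out from the outer face, 190 mm along the door from the hinge; thin stand-offs join it 42 mm above and below this point. It moves with the door.
- door_hinge (a point): Point on the vertical hinge axis, at the door's mid-height. The axis lies in the door's outer face at its +y edge (cabinet frame: x = -94.5, y = +110 mm). The door panel is 220 mm wide, 14 thick, 204 high; its top is level with the cabinet's top.
- racer: Model car to put away: low, wedge nose, rear wing, grey plastic, 130 mm long, 55 wide, 44 high (wing 41), 0.10-0.18 kg. Origin: on the surface under its middle; x to the nose, z up. Sides flat and upright from z = 7 to 32 mm for x = -65 to +30 mm; nose lower. Cockpit 44 high, x = -28 to +18 mm. Tail flat; wheels at x = -36 and +42 mm that do not turn: it slides.
- van: The other model car, a boxy van of the same grey plastic, 130 mm long, 55 mm wide, 66 mm high. Same frame as the racer. To be left alone. The racer and the van may stand in each other's places.
- glue_stick: White glue stick standing upright, 28 mm across, 95 mm high; origin under its centre. To be left alone.
- caliper: Steel caliper lying flat, 200 mm long (its x), up to 70 mm wide, 12 mm high; origin under the middle of its beam. To be left alone.
Things that resemble listed ones, but are neither listed nor needed, are in the scene too. Leave any red or turquoise look-alike of the racer alone.

How it is judged (in metres and radians):
On the way, in this order (a step that is already met when the one before it is completed fails the run):
1. the door is drawn open (past 0.3 rad) with the fingers on its handle (value of joint door above 0.3 rad and distance between the grasp point and door_handle below 0.085 m and contact force between the fingers and anything else above 0.1 N).
2. the door is swung wide open (at least 1.2 rad) (value of joint door above 1.2 rad), for 0.2 s.
3. with the door still open, the racer stands inside, home at the back, straight, on its wheels and let go (x of racer in the frame of cabinet between -0.012 and 0.03 m and y of racer in the frame of cabinet between -0.08 and 0.08 m and z of racer in the frame of cabinet between 0.005 and 0.022 m and angle between racer's own z axis and vertical below 0.15 rad and angle between the x axis of racer and the x axis of cabinet, either way round below 0.3 rad and linear speed of racer below 0.03 m/s and contact force between the fingers and racer below 0.1 N and value of joint door above 0.6 rad), for 0.2 s.
At the end, for the whole second after the job is handed in: The door is shut (within 0.05 rad) and still; the racer is at rest on its wheels on the cabinet floor, within about 15 mm of the back wall (its origin beyond x = -12 mm in the cabinet's frame), lengthwise within 0.3 rad of straight, either end first, released (x of racer in the frame of cabinet between -0.012 and 0.03 m and y of racer in the frame of cabinet between -0.08 and 0.08 m and z of racer in the frame of cabinet between 0.005 and 0.022 m and angle between racer's own z axis and vertical below 0.15 rad and angle between the x axis of racer and the x axis of cabinet, either way round below 0.3 rad and linear speed of racer below 0.03 m/s and contact force between the fingers and racer below 0.1 N and value of joint door below 0.05 rad and velocity of joint door between -0.05 and 0.05 rad/s); the robot touches nothing.
It fails at once if the racer is gripped or pushed harder than 50 N on a side (100 N over both fingers) (contact force between the fingers and racer above 100 N).
It fails at once if the racer is tipped over (angle between racer's own z axis and vertical above 0.8 rad).
It fails at once if the van is moved by more than 30 mm (distance of van from where it was at the start of the episode above 0.03 m).
It fails at once if the glue stick is moved by more than 30 mm or knocked over (distance of glue_stick from where it was at the start of the episode above 0.03 m or angle between glue_stick's own z axis and vertical above 0.6 rad).
It fails at once if the caliper is moved by more than 30 mm (distance of caliper from where it was at the start of the episode above 0.03 m).
It also fails if it takes over 72 s, if anything falls off the work surface, if the arm or the gripper's body presses on something with over 40 N, if the wrist force passes 120 N, or if a joint passes its speed limit or range.

### The arm

A 7-joint arm with a two-finger parallel gripper is mounted at the origin on the work surface. World frame = base frame: x ahead of the robot, y to its left, z up, the work surface at z = 0. Lengths are in mm, angles in rad, forces in N, time in s.
With the tool pointing down it reaches from about 400 to 900 mm from the base axis. Payload 5.6 kg.
Tool frame: the origin (TCP) lies midway between the tips of the shut fingers; the grasp point (between the pads) lies 19 mm behind it; y points along the fingers, z is the direction in which the jaws open and shut, and the axes are right-handed (so a half turn about y gives the same grasp; the last joint's range is limited). The gripper opens to 92 mm and grips with 3 to 60 N. Pads are 20 mm wide; open, the fingers measure 128 mm over their backs; the gripper's body (75 mm by 189 mm) begins 69 mm behind the grasp point.
Start: joints at [-1.382, 0.468, -0.012, 1.603, 0.006, 1.071, -0.056], TCP at [149.366, 632.613, 214.592] pointing down, gripper open.
Joint ranges: [-2.53, 2.53], [-0.31, 2.02], [-1.57, 1.55], [0.28, 2.44], [-1.29, 4.43], [0.15, 1.84], [-2.92, 2.92]. Speed limits (rad/s): [2.57, 2.57, 3.14, 3.14, 3.14, 3.14, 3.14].

### API

Orientations are given as a unit quaternion [x, y, z, w].
In Python, from rig import move_ptp, move_l, goto_joints, grip, dwell, inverse_kinematics, grab_frame, IKError, finish_job, read_clock, read_q, read_qvel, read_joint_efforts, read_tcp_pos, read_tcp_rot, read_force, read_torque, read_gripper_width gives the robot as it stands. Calls block until the motion is done:
- move_ptp(position, orientation): joint-space move of the TCP to a pose.
- move_l(position, orientation=None, rate=150): straight line of the TCP; orientation=None keeps the orientation; rate is the mean speed in mm/s.
- goto_joints(angles): joint-space move.
- grip(opening): finger opening in mm; the grip force is fixed at half the most; returns when the fingers have stopped.
- dwell(seconds).
- inverse_kinematics(position, orientation): joint angles nearest the present ones, or None.
- grab_frame(name): name is "scene" or "top"; returns a dict with "frame" (420x560x3 uint8, blue, green, red), "z_map" (420x560 float32, mm along the optical axis (not along the pixel's ray), 0 where there is no reading), "camera_matrix" (3x3 intrinsics, pixels), "D" ([k1, k2, p1, p2, k3] as OpenCV has them; the pictures are not rectified), "R" (3x3) and "t" (3): a world point X has camera coordinates R X + t. Camera axes: x right, y down, z forward; pixel columns grow to the right and rows downward; lengths in mm; the calibration is good to about 2 mm. A picture is of the moment at which its call begins.
A pose or a line that the arm cannot do raises IKError and nothing moves.
- finish_job(): hands the job in, once; it reports no verdict.
Readings, each from a call of its own:
- read_clock(): time.
- read_q(): joint angles.
- read_qvel(): joint speeds.
- read_joint_efforts(): joint torques, N m.
- read_tcp_pos(): TCP position.
- read_tcp_rot(): TCP orientation.
- read_force(): force on the tool from outside, world axes, zero at the start.
- read_torque(): the same for the moment, N m.
- read_gripper_width(): finger opening in mm.
Only numpy, scipy, OpenCV 4.12 (cv2) and the standard library are available. Lean on these libraries where they do the work, as an engineer would, in place of code of your own. Each camera call takes 0.05 s, during which the arm holds its last target.

## Working session

There is one attempt and no reset: what is moved stays moved. The work goes in short steps, each a Python script; the robot and the scene stay as the last script left them, time stands still between calls to the robot, and variables do not carry over. Pictures are saved under pics/ and viewed, and the job is handed in when it is done.

```bash
ls; mkdir -p pics
python3 - <<'E'
from rig import *
import cv2,numpy as np,pickle
for n in("scene","top"):
    f=grab_frame(n);cv2.imwrite(f"pics/{n}0.png",f["frame"]);pickle.dump(f,open(n+"0.pkl","wb"))
    print(n,f["camera_matrix"],f["D"],f["R"],f["t"])
print(read_clock(),read_tcp_rot(),read_tcp_pos(),read_gripper_width())
E
```

```text
pics
scene [[379.55703444   0.         280.14409669]
 [  0.         379.55703444 208.48053654]
 [  0.           0.           1.        ]] [-0.06130715  0.          0.          0.          0.        ] [[-0.33722948  0.94141823 -0.00282737]
 [ 0.63919544  0.22676197 -0.7348525 ]
 [-0.6911624  -0.24962117 -0.67822106]] [ 203.88081081 -249.84299735 1409.55698258]
top [[395.47721061   0.         285.03103655]
 [  0.         395.47721061 213.69991041]
 [  0.           0.           1.        ]] [-0.06049184  0.          0.          0.          0.        ] [[-0.02513533 -0.99966397 -0.00633765]
 [-0.99675916  0.02554589 -0.0762797 ]
 [ 0.07641597  0.00439979 -0.99706632]] [ -16.42214164  536.13159835 1160.08569747]
0.1 [ 0.70292119 -0.08180423  0.08177452 -0.70179968] [149.27465885 632.09851749 213.73395268] 91.66380553631332
```

View pics/scene0.png

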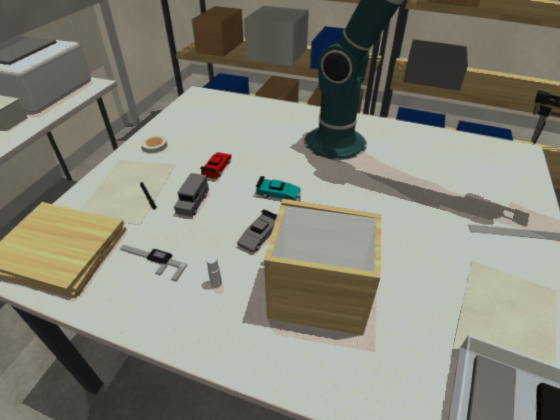

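View pics/top0.png

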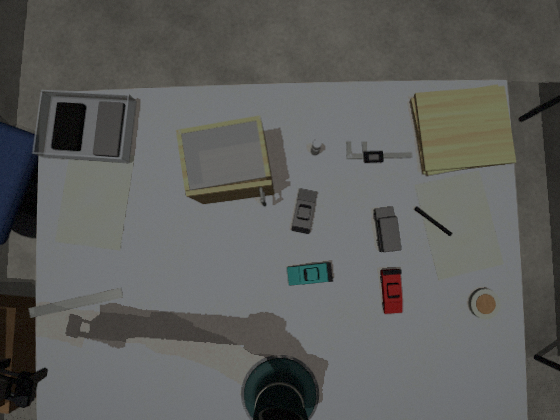

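```bash
cat > h.py <<'E'
import numpy as np,cv2,pickle
def ray(f,uv):
    uv=np.asarray(uv,float).reshape(-1,1,2)
    n=cv2.undistortPoints(uv,f["camera_matrix"],f["D"]).reshape(-1,2)
    d=np.c_[n,np.ones(len(n))]@f["R"]; c=-f["R"].T@f["t"]
    return c,d
def onplane(f,uv,z):
    c,d=ray(f,uv); return c+d*((z-c[2])/d[:,2])[:,None]
def cloud(f):
    h,w=f["z_map"].shape; u,v=np.meshgrid(np.arange(w),np.arange(h))
    uv=np.stack([u,v],-1).reshape(-1,2); c,d=ray(f,uv)
    P=c+d*f["z_map"].reshape(-1,1); P[f["z_map"].ravel()==0]=np.nan
    return P.reshape(h,w,3)
E
python3 - <<'E'
from h import *
t=pickle.load(open("top0.pkl","rb"));s=pickle.load(open("scene0.pkl","rb"))
cv2.imwrite("pics/t_crop.png",cv2.resize(t["frame"][100:260,170:420],None,fx=3.2,fy=3.2,interpolation=cv2.INTER_CUBIC))
cv2.imwrite("pics/s_crop.png",cv2.resize(s["frame"][140:340,110:390],None,fx=2.8,fy=2.8,interpolation=cv2.INTER_CUBIC))
P=cloud(t)
for n,r in(("cab",(110,210,170,290)),("grey1",(180,240,285,325)),("grey2",(195,260,365,410))):
    q=P[r[0]:r[1],r[2]:r[3]].reshape(-1,3);q=q[~np.isnan(q[:,0])]
    print(n,np.percentile(q[:,2],[5,50,90,98,100]))
    q=q[q[:,2]>(195 if n=="cab" else 10)]
    print(len(q),q.mean(0),cv2.minAreaRect(q[:,:2].astype(np.float32)))
    b=cv2.boxPoints(cv2.minAreaRect(q[:,:2].astype(np.float32)));print(b)
E
```

```text
cab [ -2.46777726 188.79677819 211.06338257 212.67152327 215.68117489]
5910 [671.87395076 122.47560953 209.37487032] ((651.9383544921875, 120.34864807128906), (222.03366088867188, 222.54457092285156), 8.015212059020996)
[[526.49066   215.0542   ]
 [557.5214     -5.3163757]
 [777.38605    25.643097 ]
 [746.3553    246.01367  ]]
grey1 [-2.72329195  2.03720122 38.93248755 44.83758918 49.14879282]
801 [542.28591065 -87.03933352  33.97217467] ((543.7250366210938, -87.95063781738281), (56.48805618286133, 130.05630493164062), 77.1812744140625)
[[ 474.05118  -101.063126]
 [ 600.8661   -129.91835 ]
 [ 613.3989    -74.83815 ]
 [ 486.58398   -45.982925]]
grey2 [-2.76537231  2.11772668 66.37377308 69.10971807 73.83048767]
998 [ 480.07643678 -323.35206228   55.32171009] ((482.4623107910156, -327.1105651855469), (130.5024871826172, 56.3179931640625), 5.347440242767334)
[[ 414.8708  -305.1552 ]
 [ 420.11932 -361.2281 ]
 [ 550.05383 -349.06592]
 [ 544.8053  -292.99304]]
```

View pics/t_crop.png

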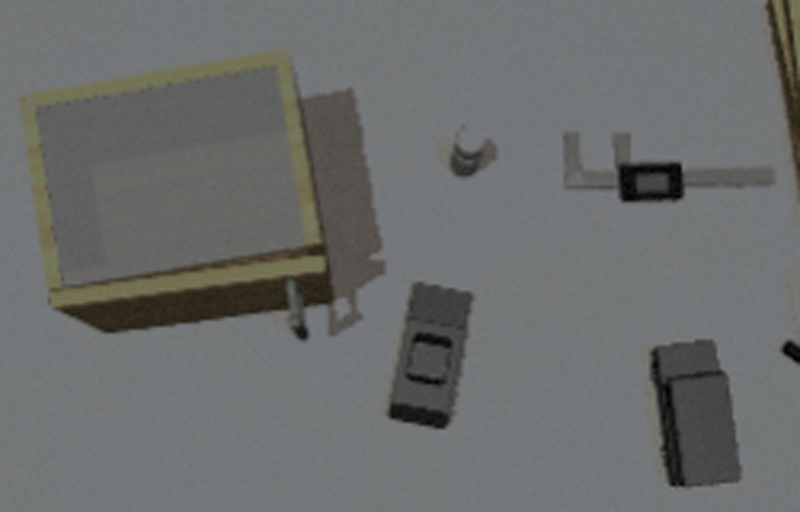

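View pics/s_crop.png

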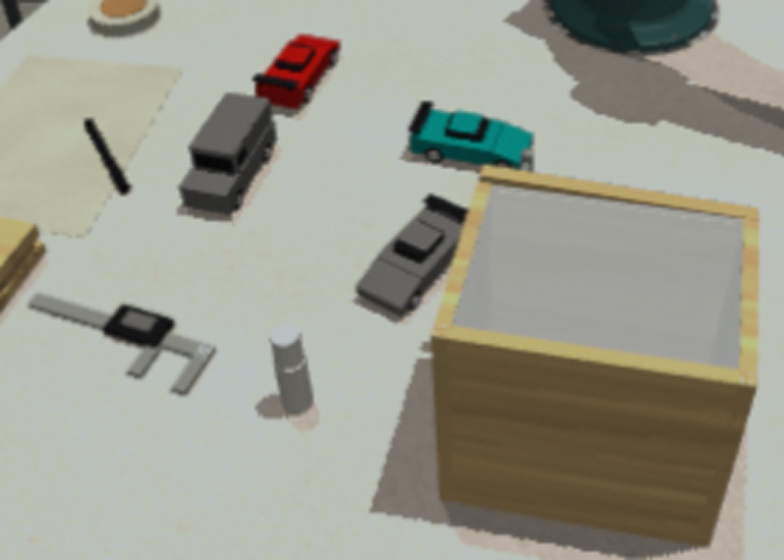

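Run:
```python
from h import *
t=pickle.load(open("top0.pkl","rb"));s=pickle.load(open("scene0.pkl","rb"))
T=np.array([(22,98),(289,53),(52,292),(321,246),(55,305),(328,262),(328,270)])/3.2+[170,100]-.35
print("top BL BR FL FR doorL doorR",onplane(t,T,210).round(1))
S=np.array([(755,384),(434,334),(484,178),(758,213)])/2.8+[110,140]-.3
print("scene BL BR FR FL",onplane(s,S,210).round(1))
# handle and door
P=cloud(t)
sub=P[170:210,250:280]
for r in range(170,210,1):
  pass
big=cv2.resize(t["frame"][165:215,235:290],None,fx=14,fy=11,interpolation=cv2.INTER_NEAREST)
cv2.imwrite("pics/hand.png",cv2.convertScaleAbs(big,alpha=1.5))
print(np.round(P[176:208:2,256:274:2,2]))
```

```text
top BL BR FL FR doorL doorR [[ 7.430e+02  2.424e+02  2.100e+02]
 [ 7.732e+02  2.710e+01  2.100e+02]
 [ 5.853e+02  2.184e+02  2.100e+02]
 [ 6.161e+02  4.800e+00  2.100e+02]
 [ 5.748e+02  2.160e+02  2.100e+02]
 [ 6.032e+02 -4.000e-01  2.100e+02]
 [ 5.968e+02 -3.000e-01  2.100e+02]]
scene BL BR FR FL [[742.4 243.7 210. ]
 [773.   29.6 210. ]
 [611.1   8.7 210. ]
 [578.7 220.3 210. ]]
[[208. 208. 211. 208. 210. 209. 207. 202.   3.]
 [209. 202.  11.  13.  12.  11. 178. 173.   5.]
 [ 16.  13.  15. 206. 211. 209. 212. 207.  79.]
 [211. 212. 209. 212. 210. 213. 210. 208. 168.]
 [215. 209. 210. 208. 210. 207. 211. 208. 200.]
 [210. 209. 205. 200. 195. 195. 184. 182. 178.]
 [179. 175. 188. 195. 163. 156. 153. 146. 143.]
 [145. 144. 194. 192. 123. 118. 113. 107. 105.]
 [107. 105. 191. 190. 105.  81.  77.  70.  65.]
 [ 63.  61.  53. 188. 107.  36.  28.  25.  22.]
 [ 20.  15.   9. 190. 108.   2.  -2.  -3.   1.]
 [  0.  -3.   1. 199. 104.   6.  -2.  -3.   2.]
 [  2.   2.  -1.  nan 196.  -3.   2.   4.   4.]
 [  0.  -3.  -2. 197. 187.   1.  -3.   4.   5.]
 [ -0.   1.  -1.   2. 150. 118.  -2.   3.  -0.]
 [ -2.  -2.   1.  -0.   1.  -2.   3.   1.   1.]]
```

View pics/hand.png

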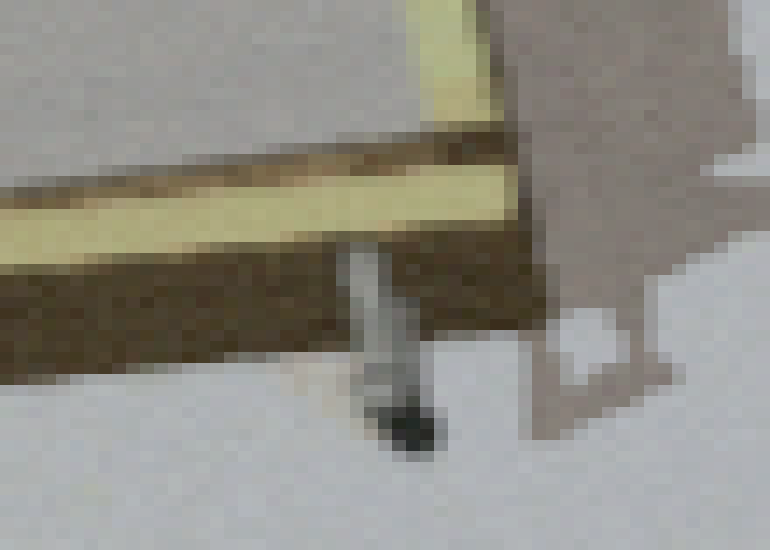

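```bash
cat >> h.py <<'E'
YAW=0.141; C=np.array([679.,124.2,0.])
X=np.array([np.cos(YAW),np.sin(YAW),0]);Y=np.array([-np.sin(YAW),np.cos(YAW),0])
def cab(x,y,z): return C+x*X+y*Y+np.array([0,0,z])
def dn(q): return np.cos(q)*-Y+np.sin(q)*-X, np.cos(q)*-X+np.sin(q)*Y
def door(q,l,o,z):
    d,n=dn(q); return cab(-94.5,110,z)+l*d+o*n
def handle(q,z=145): return door(q,190,35,z)
def proj(f,P):
    return cv2.projectPoints(np.atleast_2d(P).astype(float),cv2.Rodrigues(f["R"])[0],f["t"],f["camera_matrix"],f["D"])[0].reshape(-1,2)
from scipy.spatial.transform import Rotation as Ro
def quat(fdir,jaw):
    y=np.asarray(fdir,float);y/=np.linalg.norm(y); z=np.asarray(jaw,float); z-=y*(z@y); z/=np.linalg.norm(z)
    return Ro.from_matrix(np.c_[np.cross(y,z),y,z]).as_quat()
E
python3 - <<'E'
from h import *
from rig import *
t=pickle.load(open("top0.pkl","rb"));s=pickle.load(open("scene0.pkl","rb"))
print(Ro.from_quat(read_tcp_rot()).as_matrix().round(2))
im=t["frame"].copy()
big=cv2.resize(im[100:220,165:305],None,fx=5.5,fy=4.8,interpolation=cv2.INTER_CUBIC)
for q,col in((0,(255,0,0)),(.05,(0,0,255)),(.1,(0,255,0))):
    for a,b in(((190,35,200),(190,35,90)),((0,0,210),(220,0,210)),((220,0,210),(220,-14,210)),((220,-14,210),(0,-14,210))):
        p=[((proj(t,door(q,*k))[0]-[165,100]+.5)*[5.5,4.8]).astype(int) for k in(a,b)]
        cv2.line(big,tuple(map(int,p[0])),tuple(map(int,p[1])),col,1)
pts=[cab(x,y,210) for x,y in((-80,-110),(-80,110),(80,110),(80,-110))]
cv2.polylines(big,[((proj(t,np.array(pts))-[165,100]+.5)*[5.5,4.8]).astype(np.int32)],True,(255,0,255))
cv2.imwrite("pics/chk.png",big)
def tryik(p,q):
    try: r=inverse_kinematics(list(map(float,p)),list(map(float,q)))
    except IKError: r=None
    return None if r is None else np.round(r,2)
for sg in(1,-1):
  for q in(.05,.5,1,1.4,1.7,1.8): print(sg,q,tryik(handle(q,160),quat([0,0,-1],sg*dn(q)[0])))
for sg in(1,-1):
  h=-.224; rx=np.array([np.cos(h),np.sin(h),0])
  for tilt in(.6,.8):
    f=np.sin(tilt)*rx-np.cos(tilt)*np.array([0,0,1]); jaw=sg*np.cross([0,0,1],rx)
    g=np.array([543,-88,24])-48*rx; print(sg,tilt,tryik(g+19*f,quat(f,jaw)))
    f=np.sin(tilt)*X-np.cos(tilt)*np.array([0,0,1])
    g=cab(-30-48,-20,38);print("  in",tryik(g+19*f,quat(f,sg*Y)),tryik(cab(-60,-20,38),quat(f,sg*Y)))
E
```

```text
[[ 0.97 -0.    0.23]
 [-0.23 -0.    0.97]
 [ 0.   -1.   -0.  ]]
1 0.05 [-0.81  0.49  0.91  1.94 -0.48  0.94 -1.15]
1 0.5 [-1.22  0.58  1.37  2.13 -0.69  1.01 -1.4 ]
1 1 [-1.51  0.41  1.39  2.24 -0.53  0.9  -2.21]
1 1.4 [-0.45  0.17 -0.11  2.17  0.03  0.8   2.87]
1 1.7 [-0.53  0.22 -0.15  2.1   0.05  0.82  2.45]
1 1.8 [-0.55  0.25 -0.15  2.07  0.05  0.82  2.32]
-1 0.05 [-0.48  0.39  0.46  1.92 -0.22  0.89  1.75]
-1 0.5 [-0.61  0.25  0.49  2.1  -0.16  0.82  1.19]
-1 1 [-0.78  0.15  0.44  2.21 -0.09  0.79  0.44]
-1 1.4 [-0.92  0.16  0.41  2.2  -0.09  0.8  -0.15]
-1 1.7 [-1.03  0.22  0.42  2.13 -0.12  0.81 -0.53]
-1 1.8 [-1.06  0.24  0.43  2.1  -0.14  0.82 -0.64]
1 0.6 None
  in [ 0.65  0.99 -1.11  2.19  2.07  0.81 -0.12] [ 0.64  0.95 -1.11  2.17  2.01  0.78 -0.1 ]
1 0.8 None
  in [ 0.8   1.43 -1.35  2.28  2.44  1.22 -0.03] [ 0.79  1.36 -1.35  2.28  2.4   1.18 -0.05]
-1 0.6 None
  in [ 0.14  0.63 -0.44  2.22  2.38  0.38  2.37] [ 0.14  0.6  -0.44  2.2   2.3   0.34  2.45]
-1 0.8 None
  in [ 0.52  0.91 -0.89  2.29  2.54  0.85  2.52] [ 0.51  0.87 -0.89  2.29  2.51  0.81  2.51]
```

View pics/chk.png

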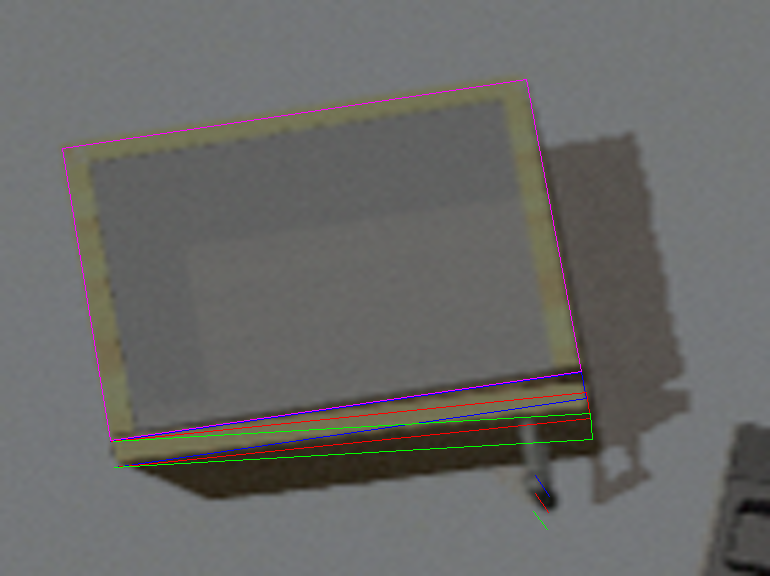

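Run:
```python
from h import *
from rig import *
def tryik(p,q):
    try: r=inverse_kinematics(list(map(float,p)),list(map(float,q)))
    except IKError: r=None
    return None if r is None else np.round(r,2)
h=-.224; rx=np.array([np.cos(h),np.sin(h),0])
for sg in(1,-1):
  for tilt in(0,.1,.2,.3,.4,.5):
    f=np.sin(tilt)*rx-np.cos(tilt)*np.array([0,0,1]); jaw=sg*np.cross([0,0,1],rx)
    print(sg,tilt,[tryik(np.array([543,-88,z])-xx*rx+19*f,quat(f,jaw)) for xx,z in((50,24),(40,24),(50,100))])
    f=np.sin(tilt)*X-np.cos(tilt)*np.array([0,0,1])
    print("  in",tryik(cab(-90,-20,36)+19*f,quat(f,sg*Y)),tryik(cab(-130,-20,80)+19*f,quat(f,sg*Y)),tryik(cab(-160,-20,80)+19*f,quat(f,sg*Y)))
```

```text
1 0 [array([-0.17,  0.57,  0.32,  2.11, -0.35,  0.52,  1.75]), array([-0.17,  0.58,  0.32,  2.08, -0.35,  0.53,  1.75]), array([-0.34,  0.45,  0.53,  2.09, -0.35,  0.69,  1.76])]
  in [-0.31  0.64  0.14  1.85 -0.14  0.65  1.62] [-0.38  0.53  0.21  1.95 -0.17  0.69  1.64] [-0.4   0.49  0.22  2.02 -0.17  0.65  1.65]
1 0.1 [array([-0.14,  0.53,  0.26,  2.18, -0.33,  0.37,  1.74]), array([-0.14,  0.54,  0.27,  2.15, -0.34,  0.38,  1.74]), array([-0.35,  0.4 ,  0.51,  2.17, -0.36,  0.55,  1.76])]
  in [-0.29  0.61  0.1   1.93 -0.1   0.51  1.59] [-0.38  0.49  0.19  2.02 -0.16  0.55  1.64] [-0.4   0.45  0.21  2.09 -0.17  0.52  1.65]
1 0.2 [array([-0.1 ,  0.51,  0.2 ,  2.24, -0.32,  0.21,  1.72]), array([-0.1 ,  0.52,  0.21,  2.22, -0.33,  0.23,  1.73]), array([-0.31,  0.36,  0.45,  2.23, -0.33,  0.4 ,  1.73])]
  in [-0.25  0.58  0.04  2.   -0.02  0.36  1.51] [-0.36  0.46  0.16  2.09 -0.14  0.4   1.62] [-0.37  0.42  0.17  2.16 -0.14  0.37  1.62]
1 0.3 [array([ 0.27,  0.51, -0.25,  2.29,  1.23,  0.17,  0.22]), array([ 0.22,  0.51, -0.18,  2.27,  1.09,  0.15,  0.36]), array([-0.11,  0.32,  0.1
[... 2017 characters left out ...]
-0.51  0.28 -1.18] [-0.53  0.41  0.35  2.24 -0.48  0.24 -1.21]
-1 0.4 [array([ 0.24,  0.51, -0.22,  2.35,  2.14,  0.2 ,  2.44]), array([ 0.24,  0.52, -0.22,  2.33,  2.09,  0.19,  2.5 ]), array([-0.51,  0.35,  0.64,  2.38, -1.06,  0.16, -0.7 ])]
  in [-0.02  0.57 -0.25  2.13  1.26  0.17 -2.86] [-0.59  0.44  0.42  2.25 -1.01  0.16 -0.69] [ 0.17  0.44 -0.47  2.27  1.26  0.24 -2.86]
-1 0.5 [array([ 0.42,  0.56, -0.44,  2.4 ,  2.34,  0.41,  2.28]), array([ 0.43,  0.57, -0.44,  2.38,  2.32,  0.4 ,  2.31]), array([ 0.23,  0.31, -0.22,  2.4 ,  1.95,  0.17,  2.61])]
  in [-0.04  0.57 -0.22  2.19  2.24  0.19  2.45] [ 0.14  0.46 -0.43  2.27  1.84  0.23  2.86] [-0.05  0.4  -0.22  2.35  2.2   0.16  2.45]
```

Run:
```python
from h import *
from rig import *
L=lambda a:[float(v) for v in a]
p=read_tcp_pos(); move_l(L([p[0],p[1],330]),None,250)
q=.035; Q=L(quat([0,0,-1],-dn(q)[0]))
move_ptp(L(handle(q,300)),Q); print(read_clock(),read_q())
for n in("scene","top"):
    f=grab_frame(n);cv2.imwrite(f"pics/{n}1.png",f["frame"]);pickle.dump(f,open(n+"1.pkl","wb"))
s=cv2.resize(f["frame"][100:250,200:320],None,fx=5,fy=4); cv2.imwrite("pics/c1.png",s)
```

```text
3.2917 [-0.65883     0.25028745  0.66368552  1.77070611 -0.1661259   1.17723257
  1.73218461]
```

View pics/scene1.png

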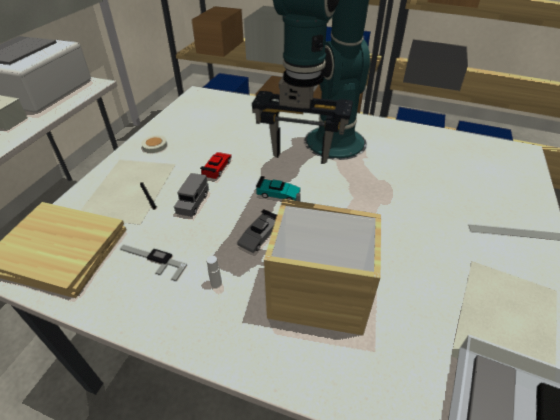

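View pics/c1.png

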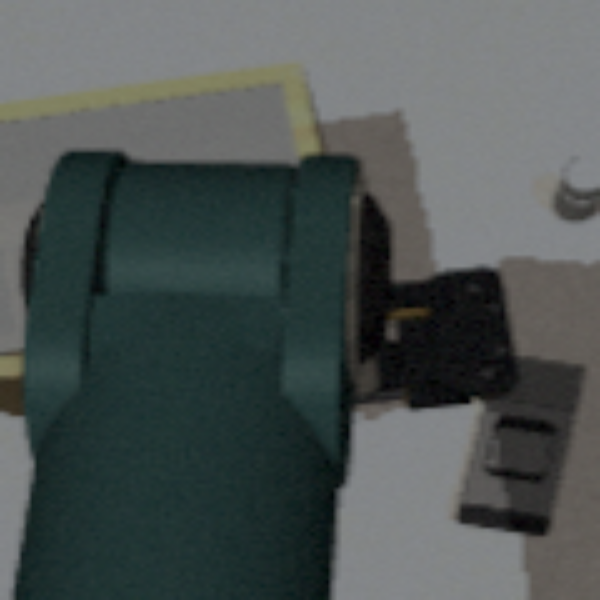

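Run:
```python
from h import *
from rig import *
L=lambda a:[float(v) for v in a]
q=.035
move_l(L(handle(q,160)),None,150); print(read_force())
grip(5); print("w",read_gripper_width(),read_clock(),read_force().round(1) if hasattr(read_force(),'round') else read_force())
if read_gripper_width()>8:
    for a in(.2,.38,.55):
        move_l(L(handle(a,160)),L(quat([0,0,-1],-dn(a)[0])),150)
        print(a,np.round(read_force(),1),round(read_gripper_width(),1),read_tcp_pos(),handle(a,160))
f=grab_frame("scene");cv2.imwrite("pics/scene2.png",f["frame"]);print(read_clock())
```

```text
[-0.79205257  0.39375026  0.12231072]
w 9.995755928500401 5.675 [ 0.3  1.5 -0.3]
0.2 [ 0.4  1.8 -1.5] 10.0 [523.49731492  32.79590515 159.99461068] [523.83656566  32.22236349 160.        ]
0.38 [ 1.7  2.7 -3.4] 10.4 [491.3889903   44.05852276 159.99784331] [490.99510932  43.51426675 160.        ]
0.55 [ 2.6  3.8 -5.9] 10.3 [463.12766138  59.82956751 159.9884965 ] [462.3045177   59.41857756 160.        ]
6.8333
```

View pics/scene2.png

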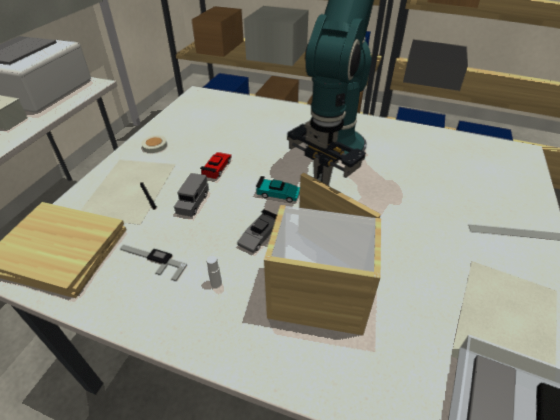

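The handle is held at about (325,172) and the door has swung open with low forces. I'll go on to 1.75 rad.

Run:
```python
from h import *
from rig import *
L=lambda a:[float(v) for v in a]
try:
    for a in(.75,.95,1.15,1.35,1.55,1.75):
        move_l(L(handle(a,160)),L(quat([0,0,-1],-dn(a)[0])),170)
        F=np.array(read_force());print(a,F.round(1),round(read_gripper_width(),1))
        if np.linalg.norm(F)>50: break
except IKError as e: print("IK",e)
dwell(.3);grip(60);print(np.round(read_force(),1))
p=read_tcp_pos();move_l(L([p[0],p[1],300]),None,200)
print(read_clock(),read_q())
for n in("scene","top"):
    f=grab_frame(n);cv2.imwrite(f"pics/{n}3.png",f["frame"]);pickle.dump(f,open(n+"3.pkl","wb"))
```

```text
0.75 [ 3.9  4.5 -8.5] 10.4
0.95 [  4.1   3.1 -10.7] 10.4
1.15 [  6.2   2.9 -10. ] 10.1
1.35 [ 4.8  1.2 -8.8] 10.4
1.55 [ 4.1 -0.1 -5.7] 10.0
1.75 [ 4.1 -0.1 -4.7] 10.1
[-0.   0.2 -0.2]
11.125 [-1.58991667  0.03193849  0.96049558  1.98383221 -0.02859491  1.14110067
 -0.65580331]
```

View pics/scene3.png

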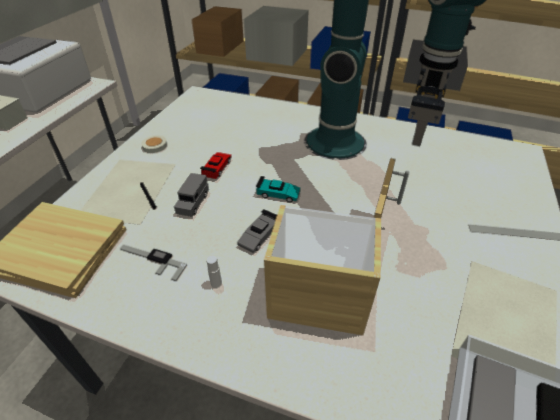

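View pics/top3.png

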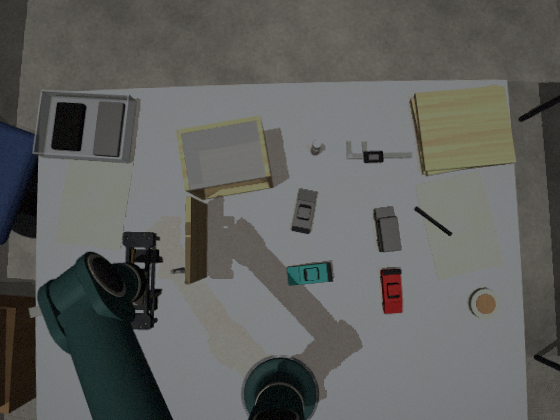

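```bash
cat >> h.py <<'E'
T=.5; H=-.224; RX=np.array([np.cos(H),np.sin(H),0]); RO=np.array([543.5,-88,0])
def pick(dx,z,tilt=T):
    f=np.sin(tilt)*RX-np.cos(tilt)*np.array([0,0,1])
    return RO+dx*RX+[0,0,z]+19*f, quat(f,np.cross([0,0,1],RX))
def place(gx,y,z,tilt=T,tcp=False):
    f=np.sin(tilt)*X-np.cos(tilt)*np.array([0,0,1])
    return cab(gx,y,z)+(0 if tcp else 19*f), quat(f,Y)
E
python3 - <<'E'
from h import *
from rig import *
L=lambda a:[float(v) for v in a]
for z in(250,200,150,100,60,26):
    r=inverse_kinematics(*map(L,pick(-54,z))); print(z,None if r is None else np.round(r,2))
p,Q=pick(-54,200,.0); r=inverse_kinematics(L(p),L(Q)); print(np.round(r,2))
E
```

```text
250 [-1.   -0.15  0.98  2.34  0.55  0.44  0.91]
200 [ 0.04  0.06 -0.01  2.35  0.39  0.25  1.02]
150 [ 0.25  0.19 -0.24  2.38  1.01  0.16  0.4 ]
100 [ 0.36  0.33 -0.37  2.4   1.88  0.21 -0.45]
60 [ 0.46  0.46 -0.49  2.41  2.15  0.34 -0.68]
26 [ 0.61  0.62 -0.66  2.4   2.19  0.5  -0.66]
[-0.8   0.41  1.11  2.05 -0.45  0.95  1.9 ]
```

Run:
```python
from h import *
from rig import *
L=lambda a:[float(v) for v in a]
grip(90)
p=read_tcp_pos()
try: move_l(L([p[0],p[1],370]),None,250)
except IKError: print("noraise")
goto_joints([0.04,0.06,-0.01,2.35,0.39,0.25,1.02]); print(read_clock(),read_tcp_pos())
p,Q=pick(-54,100); move_ptp(L(p),L(Q)); print(np.round(read_q(),2),read_tcp_pos(),p)
for n in("scene","top"):
    f=grab_frame(n);cv2.imwrite(f"pics/{n}4.png",f["frame"]);pickle.dump(f,open(n+"4.pkl","wb"))
print(read_clock())
```

```text
14.025 [502.18768253 -79.05818323 185.99410619]
[ 0.98  0.59 -1.1   2.37  1.73  0.58 -0.15] [499.67922301 -78.02268421  83.19086238] [499.73060726 -78.02831571  83.32593132]
15.3417
```

View pics/scene4.png

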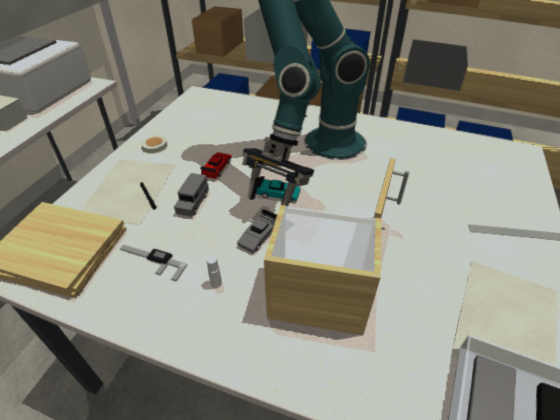

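View pics/top4.png

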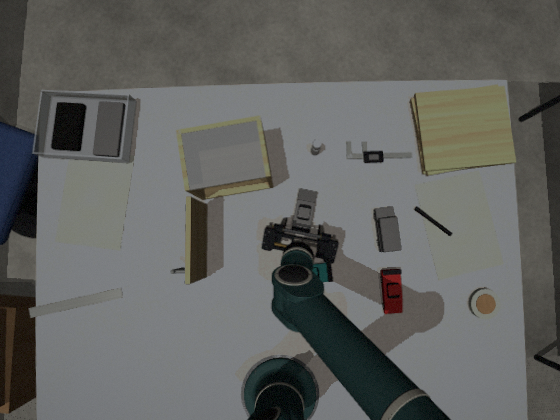

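Run:
```python
from h import *
from rig import *
L=lambda a:[float(v) for v in a]
p,Q=pick(-54,26); move_l(L(p),L(Q),120); print(np.round(read_q(),2),np.round(read_force(),1))
grip(50); print(read_gripper_width(),np.round(read_force(),1))
p2,Q=pick(-54,60); move_l(L(p2),L(Q),100); print(np.round(read_q(),2),np.round(read_force(),1),read_gripper_width())
for n in("scene","top"):
    f=grab_frame(n);cv2.imwrite(f"pics/{n}5.png",f["frame"])
    if n=="scene": cv2.imwrite("pics/c5.png",cv2.resize(f["frame"][130:290,200:400],None,fx=3.5,fy=3.5))
print(read_clock())
```

```text
[ 0.89  0.81 -1.01  2.39  2.04  0.74 -0.37] [ 0.5 -0.4  0.2]
55.10775390821356 [-1.   0.1  2.6]
[ 0.92  0.71 -1.04  2.38  1.92  0.66 -0.29] [-0.1  0.  -1.5] 55.125691813547945
17.3167
```

View pics/c5.png

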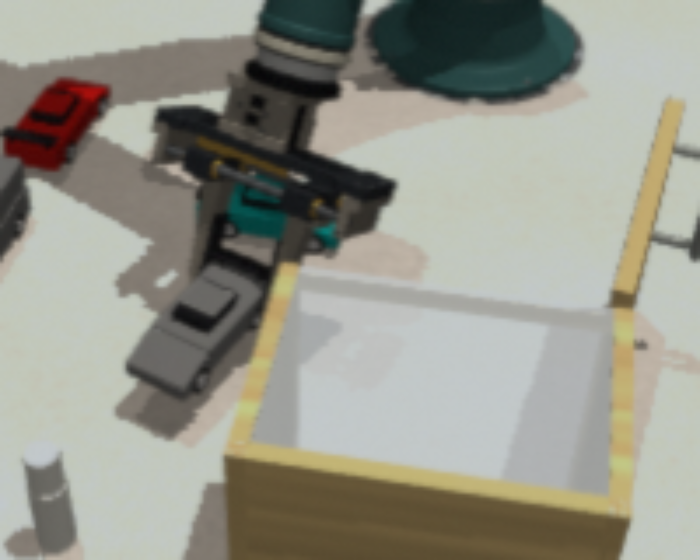

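View pics/top5.png

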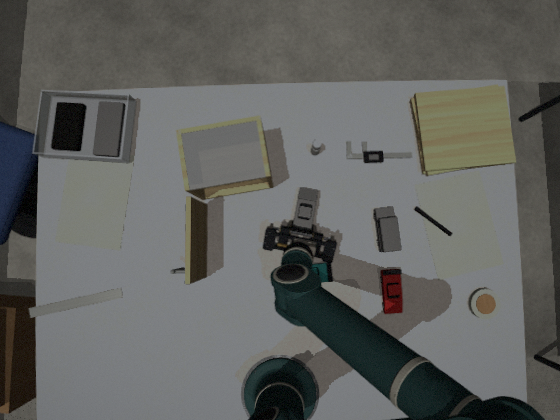

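Run:
```python
from h import *
from rig import *
L=lambda a:[float(v) for v in a]
for gx in(-225,-205,-180,-150,-120,-84):
    p,Q=place(gx,-15,50); r=inverse_kinematics(L(p),L(Q)); print(gx,p.round(),None if r is None else np.round(r,2))
p,Q=pick(-74,60); r=inverse_kinematics(L(p),L(Q)); print(None if r is None else np.round(r,2))
```

```text
-225 [467.  79.  33.] None
-205 [487.  82.  33.] [ 0.67  0.78 -1.1   2.41  1.97  0.72 -0.25]
-180 [512.  85.  33.] [ 0.65  0.79 -1.08  2.36  1.94  0.7  -0.2 ]
-150 [542.  90.  33.] [ 0.62  0.81 -1.06  2.29  1.9   0.69 -0.14]
-120 [571.  94.  33.] [ 0.6   0.83 -1.04  2.23  1.85  0.68 -0.08]
-84 [607.  99.  33.] [ 0.57  0.85 -1.02  2.14  1.8   0.67  0.  ]
[ 0.94  0.7  -1.07  2.43  1.94  0.68 -0.33]
```

Run:
```python
from h import *
from rig import *
L=lambda a:[float(v) for v in a]
p,Q=pick(-74,60); move_l(L(p),L(Q),120)
p,Q=place(-205,-15,50); move_l(L(p),L(Q),150); print(np.round(read_q(),2),np.round(read_force(),1),read_gripper_width())
for n in("scene","top"):
    f=grab_frame(n);cv2.imwrite(f"pics/{n}6.png",f["frame"]);pickle.dump(f,open(n+"6.pkl","wb"))
print(read_clock())
```

```text
[ 0.68  0.8  -1.12  2.41  1.97  0.73 -0.24] [ 0.4  0.2 -2.3] 54.577679724009265
18.925
```

View pics/top6.png

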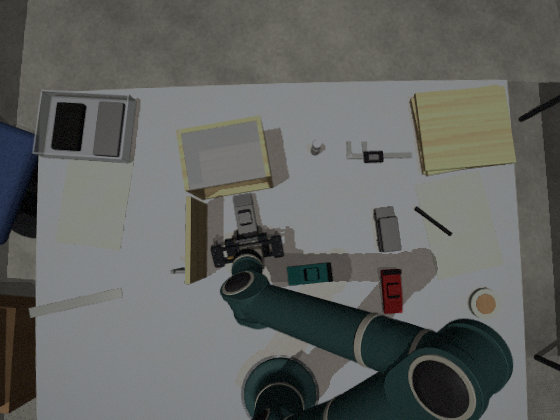

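View pics/scene6.png

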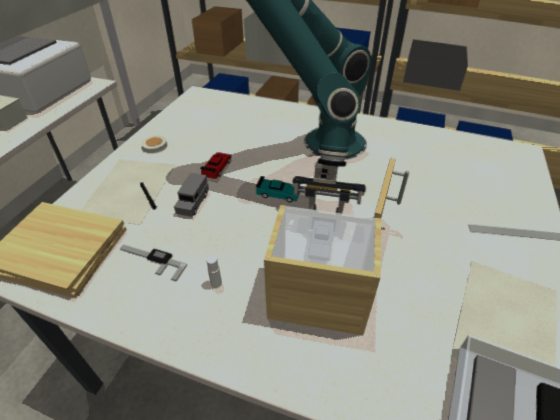

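Run:
```python
from h import *
from rig import *
L=lambda a:[float(v) for v in a]
for gx,z in((-150,48),(-84,46),(-84,38.5)):
    p,Q=place(gx,-16,z); move_l(L(p),L(Q),100 if z>40 else 40); F=np.array(read_force()); print(gx,z,F.round(1),read_gripper_width())
    if np.linalg.norm(F)>25: break
for n in("scene","top"):
    f=grab_frame(n);cv2.imwrite(f"pics/{n}7.png",f["frame"]);pickle.dump(f,open(n+"7.pkl","wb"))
    cv2.imwrite(f"pics/c7{n}.png",cv2.resize(f["frame"][120:320,170:390],None,fx=3.2,fy=3))
print(read_clock())
```

```text
-150 48 [ 0.1  0.2 -1.5] 54.98003195637423
-84 46 [-0.6  0.5 -0.9] 55.045742617842215
-84 38.5 [-2.2 -1.5  1.9] 55.12014838457446
20.875
```

View pics/c7top.png

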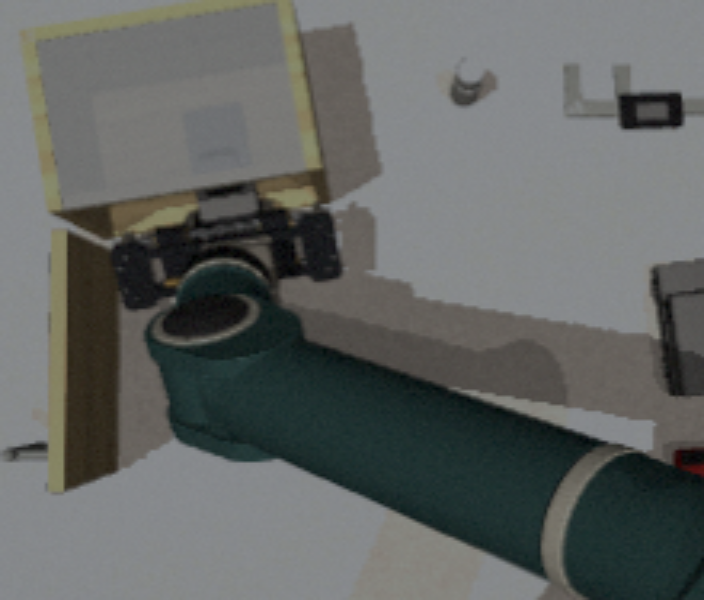

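View pics/c7scene.png

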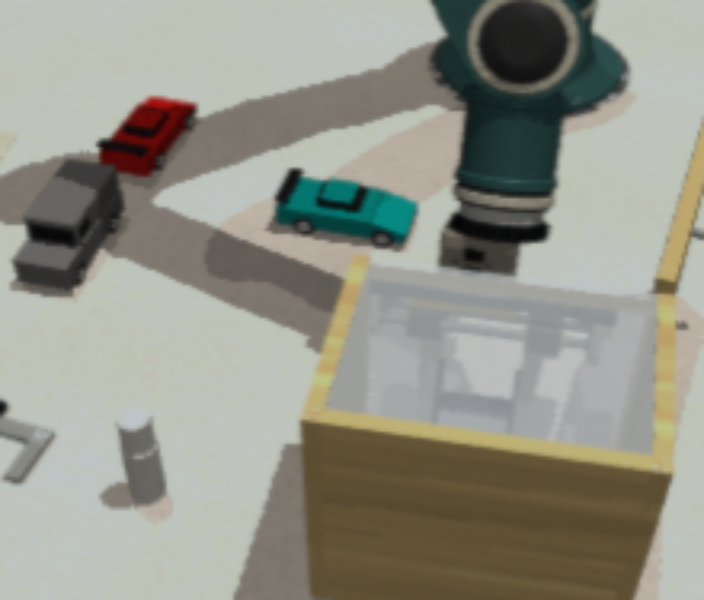

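Run:
```python
from h import *
from rig import *
L=lambda a:[float(v) for v in a]
grip(74); print(np.round(read_force(),1),read_gripper_width())
p,Q=place(-140,-16,40); move_l(L(p),L(Q),100); print(np.round(read_force(),1))
grip(0); 
p,Q=place(-125,-16,30,tcp=True); move_l(L(p),L(Q),80)
stop=False
for x in(-110,-100,-95,-90,-86,-82,-80,-78,-76,-74,-72,-70,-68):
    p,Q=place(x,-16,30,tcp=True); move_l(L(p),L(Q),50); F=np.array(read_force()); print(x,F.round(1),round(float(F@X),1))
    if abs(F@X)>6: break
for n in("scene","top"):
    f=grab_frame(n);cv2.imwrite(f"pics/{n}8.png",f["frame"]);pickle.dump(f,open(n+"8.pkl","wb"))
    cv2.imwrite(f"pics/c8{n}.png",cv2.resize(f["frame"][100:300,170:390],None,fx=3.2,fy=3))
print(read_clock())
```

```text
[-0.2  0.1  0.1] 73.96698522506122
[-0.2 -0.1 -0.1]
-110 [-0.3 -0.7  0.2] -0.4
-100 [-0.6  0.7  0.4] -0.5
-95 [0.4 0.5 0.1] 0.5
-90 [ 0.3  0.2 -0.2] 0.3
-86 [ 0.3 -0.5 -0. ] 0.2
-82 [-0.4 -0.8  0.6] -0.5
-80 [-0.3  0.2 -0.3] -0.2
-78 [ 0.  -0.2 -1.2] -0.0
-76 [-0.3 -0.4 -0.1] -0.4
-74 [-1.1 -0.7  0.1] -1.2
-72 [-0.2 -1.2 -0.1] -0.4
-70 [-0.8  0.1  0.3] -0.8
-68 [-4.1 -0.9  2.8] -4.2
27.0833
```

View pics/c8top.png

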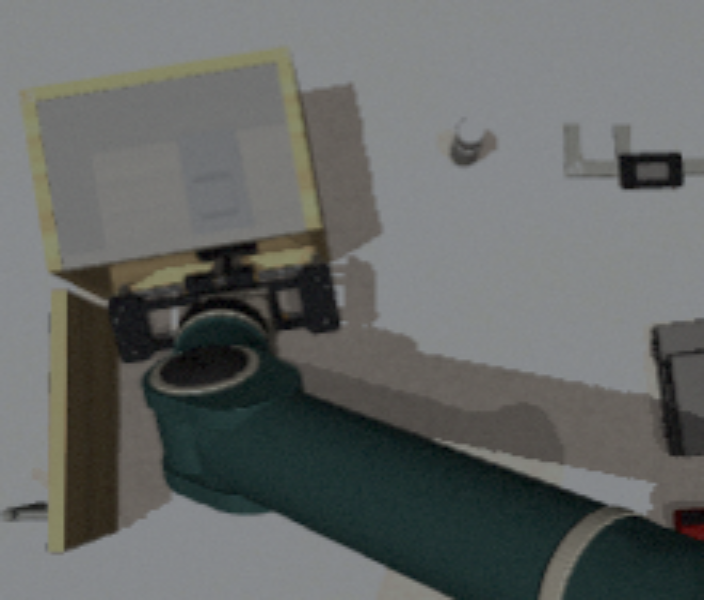

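View pics/c8scene.png

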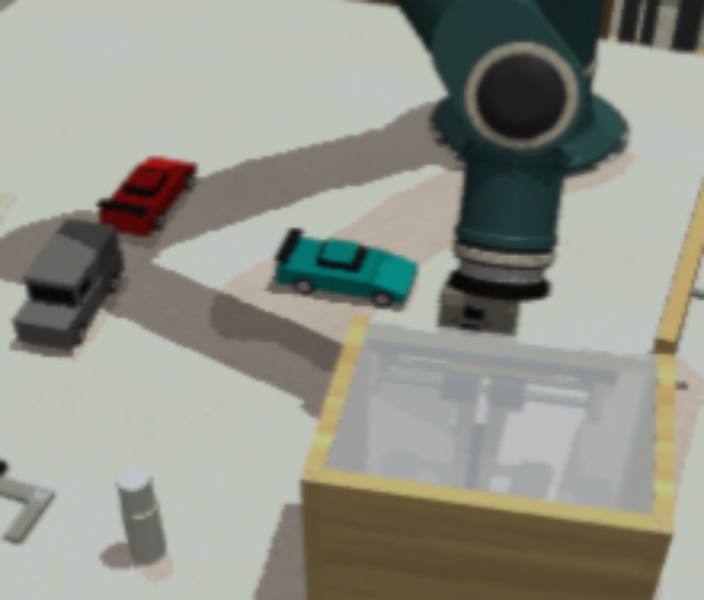

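Run:
```python
from h import *
from rig import *
L=lambda a:[float(v) for v in a]
for x in(-67,-66,-65,-64):
    p,Q=place(x,-16,30,tcp=True); move_l(L(p),L(Q),40); F=np.array(read_force()); print(x,F.round(1),round(float(F@X),1))
    if abs(F@X)>8: break
p,Q=place(-150,-16,45,tcp=True); move_l(L(p),L(Q),120)
p,Q=place(-190,-16,100,tcp=True); 
try: move_l(L(p),L(Q),150)
except IKError: print("ik")
print(read_clock(),read_q())
for n in("scene","top"):
    f=grab_frame(n);cv2.imwrite(f"pics/{n}9.png",f["frame"]);pickle.dump(f,open(n+"9.pkl","wb"))
    cv2.imwrite(f"pics/c9{n}.png",cv2.convertScaleAbs(cv2.resize(f["frame"][100:300,170:390],None,fx=3.2,fy=3),alpha=1.4))
```

```text
-67 [-9.  -2.3  5.7] -9.3
28.7833 [ 0.77199727  0.59484555 -1.21317111  2.37270057  1.66032713  0.59213461
 -0.01327477]
```

View pics/c9top.png

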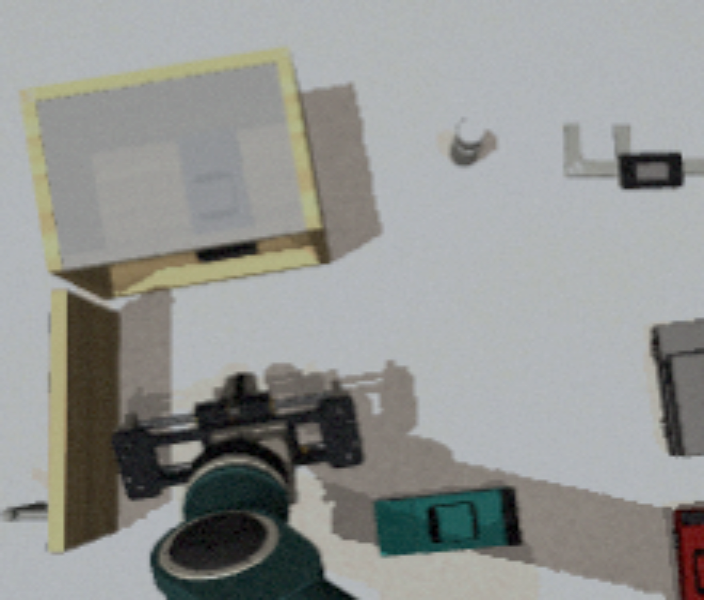

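View pics/c9scene.png

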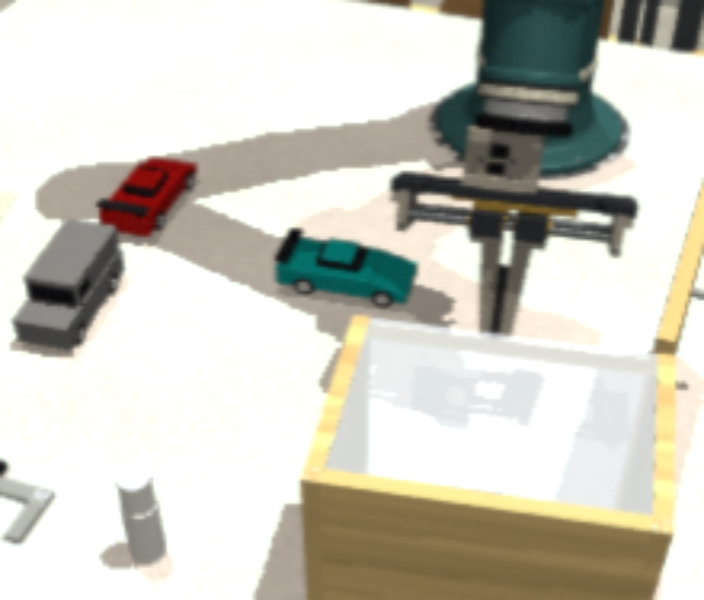

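Run:
```python
from h import *
from rig import *
t=pickle.load(open("top9.pkl","rb"))
T=np.array([(199,261),(257,251),(56,551),(51,292)])/[3.2,3]+[170,100]-.4
w=onplane(t,T[:2],53)-C; print("wing rear (cab)",(w@X).round(1),(w@Y).round(1))
o=onplane(t,T[2:],210); v=o[0]-o[1]; print("door len/angle",np.linalg.norm(v),np.arctan2(-v@X,-v@Y))
```

```text
wing rear (cab) [-62.  -61.2] [  8.1 -45.8]
door len/angle 216.26335942476734 1.7015604879179071
```

Run:
```python
from h import *
from rig import *
L=lambda a:[float(v) for v in a]
goto_joints([0.04,0.06,-0.01,2.35,0.39,0.25,1.02]); print(read_clock(),read_tcp_pos())
q=1.72; Q=L(quat([0,0,-1],-dn(q)[0]))
for z in(370,300,160): print(np.round(inverse_kinematics(L(handle(q,z)),Q),2))
goto_joints(L(inverse_kinematics(L(handle(q,370)),Q))); grip(60)
print(read_tcp_pos(),handle(q,370),read_clock())
f=grab_frame("top");cv2.imwrite("pics/top10.png",f["frame"])
f=grab_frame("scene");cv2.imwrite("pics/scene10.png",f["frame"])
```

```text
30.0417 [501.34534931 -78.74321871 184.82753294]
[-0.41  0.02 -0.25  1.82  0.    1.3  -0.68]
[-0.45  0.07 -0.23  1.93  0.02  1.14 -0.69]
[-0.49  0.23 -0.2   2.1   0.06  0.82 -0.74]
[380.2907869  256.3838566  369.99649133] [380.27268212 256.38546492 370.        ] 32.5167
```

View pics/top10.png

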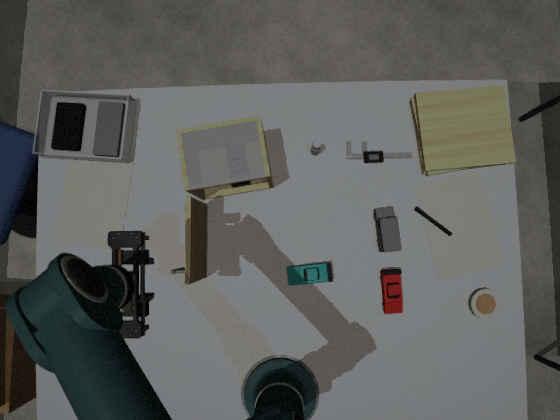

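View pics/scene10.png

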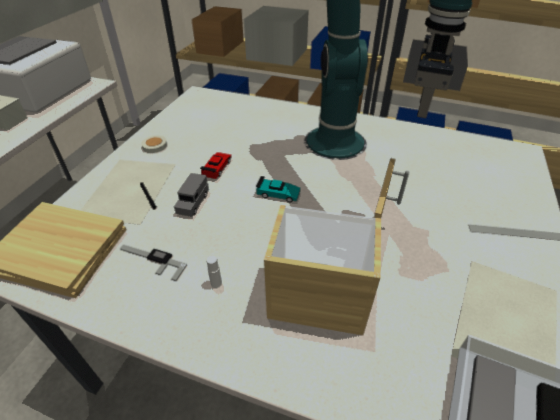

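Run:
```python
from h import *
from rig import *
L=lambda a:[float(v) for v in a]
q=1.72
move_l(L(handle(q,160)),None,200); grip(5); w=read_gripper_width(); print("w",w,np.round(read_force(),1))
if w>8:
  try:
    for a in(1.5,1.3,1.1,.9,.7,.5,.3,.15,.06,.02):
        move_l(L(handle(a,160)),L(quat([0,0,-1],-dn(a)[0])),170 if a>.1 else 60)
        F=np.array(read_force());print(a,F.round(1),round(read_gripper_width(),1))
        if np.linalg.norm(F)>30: break
  except IKError as e: print("IK",e,read_q())
print(read_clock())
for n in("scene","top"):
    f=grab_frame(n);cv2.imwrite(f"pics/{n}11.png",f["frame"])
```

```text
w 10.494952009343514 [ 6.  -0.8 -3.1]
1.5 [ 5.5  0.6 -5.3] 10.4
1.3 [ 5.9  1.  -6.2] 10.4
1.1 [ 5.4  2.2 -6.9] 10.3
0.9 [ 5.1  2.7 -4.9] 10.4
0.7 [ 4.   3.9 -3.1] 10.1
0.5 [ 2.4  3.9 -2. ] 10.7
0.3 [ 2.5  4.9 -0.6] 9.9
0.15 [1.8 4.5 0.9] 10.1
0.06 [0.5 4.8 0.6] 10.4
0.02 [1.4 4.8 0.2] 10.3
38.3333
```

View pics/scene11.png

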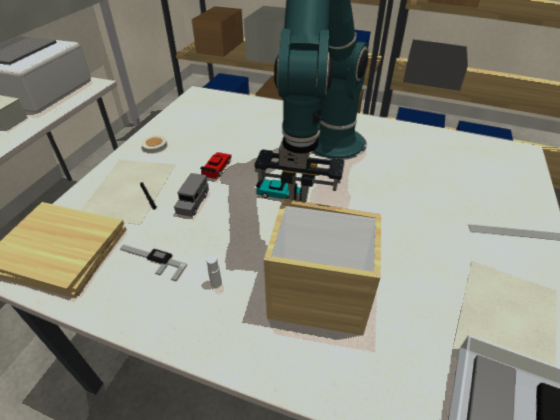

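Nearly shut. I'll press on gently until I feel the stop, then release and back off.

Run:
```python
from h import *
from rig import *
L=lambda a:[float(v) for v in a]
F0=np.array(read_force())
for a in(.01,0,-.006,-.012,-.018,-.024,-.03):
    move_l(L(handle(a,160)),None,40)
    F=np.array(read_force());print(a,F.round(1))
    if (F-F0)@X<-8: break
dwell(.2);grip(50);dwell(.2)
move_l(L(handle(a,300)),None,150)
p=read_tcp_pos(); move_l(L([p[0]-90,p[1],p[2]+40]),None,250)
print(read_clock())
j=read_q(); goto_joints(L([min(1.2,j[0]+1.3)]+list(j[1:])))
print(read_clock(),read_tcp_pos(),np.round(read_force(),1))
for n in("scene","top"):
    f=grab_frame(n);cv2.imwrite(f"pics/{n}12.png",f["frame"]);pickle.dump(f,open(n+"12.pkl","wb"))
    cv2.imwrite(f"pics/c12{n}.png",cv2.convertScaleAbs(cv2.resize(f["frame"][100:300,170:390],None,fx=3.2,fy=3),alpha=1.4))
```

```text
0.01 [-0.1  4.7  0.7]
0 [0.7 5.7 1. ]
-0.006 [-0.5  5.9  0.8]
-0.012 [0.  4.9 0.9]
-0.018 [0.8 5.6 0.6]
-0.024 [-0.4  5.6  1. ]
-0.03 [-1.9  4.7  2.8]
42.9333
44.6 [ 285.03854347 -383.97087626  338.60607987] [ 0.1  0.3 -0. ]
```

View pics/c12top.png

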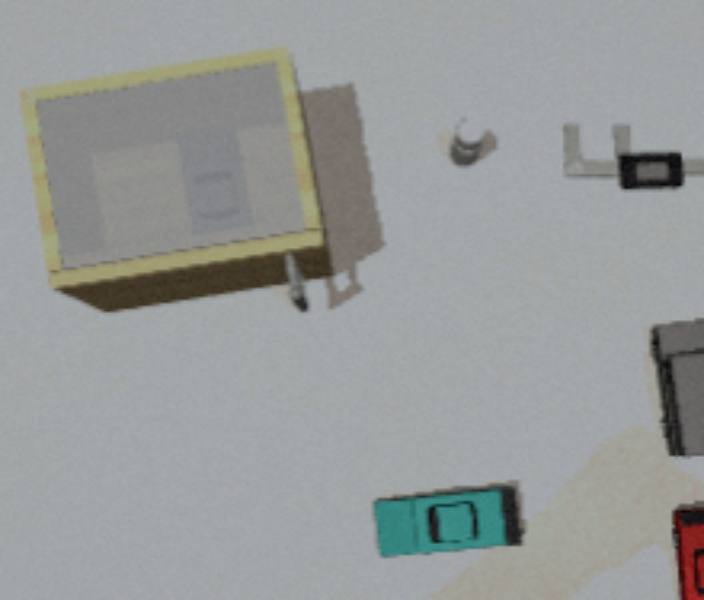

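View pics/scene12.png

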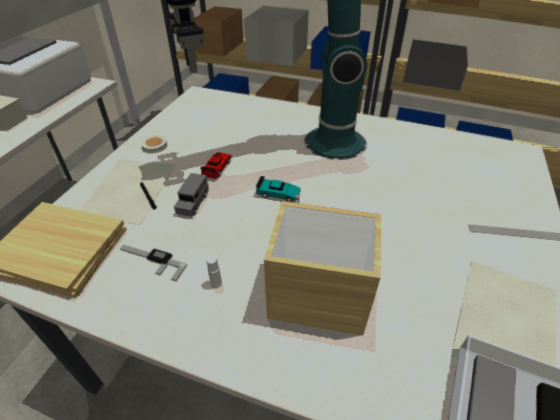

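Run:
```python
from h import *
from rig import *
t=pickle.load(open("top12.pkl","rb"))
o=onplane(t,np.array([(54,286),(323,242)])/[3.2,3]+[170,100]-.4,210); v=o[1]-o[0]
print("door angle",np.arctan2(-v@X,-v@Y))
w=onplane(t,np.array([(183,238),(252,226)])/[3.2,3]+[170,100]-.4,53)-C; print((w@X).round(1),(w@Y).round(1))
print(np.abs(read_qvel()).max(),read_clock()); finish_job()
```

```text
door angle -0.005810425802113884
[-37.1 -36.1] [ 19.1 -45.2]
0.0043948265488697085 44.7
the job is handed in; nothing more can be done
```

I opened the door by its handle to about 1.7 rad and gripped the racer by its flat sides near the tail. I set it nose first in the cabinet, let go, and pushed it back with closed fingers. Then I shut the door by its handle and moved the arm clear. I handed the job in at 44.7 s; it gives no verdict.

**Racer:** at the back wall the push force rose to 9 N. With the door still open, the wing's rear edge measured x ≈ -62 mm in the cabinet's frame. That puts the origin at about +3 mm, so the nose is at the back wall and the racer is straight to within about 0.02 rad. I didn't read the grip force; the gripper's fixed setting is 30 N a side, below the 50 N limit.

**Door:** the last picture shows it flush, at about -0.006 rad.

**Other objects:** the pictures show the van, glue stick, caliper and look-alikes where they were. I checked these by eye, without measuring.

**Checks that disagreed or were weak:**
- **Racer after shutting the door:** with the door shut I could only see it through the roof, and the pixels I picked then gave an unreliable edge (x ≈ -37 mm). I rely on the earlier open-door measurement.
- **Door stop:** I pushed about 0.03 rad past the calculated shut position and felt only a faint stop, so the door estimate may be a few hundredths of a radian off. The picture shows no gap.

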